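# Press a bush home with the ratchet arbor press

## Task

Slide the loose lever bar, plain end first, fully home into the socket of the press's ratchet lever and let go of it; then take it by its rubber grip and pump it up and down, one ratchet tooth a stroke, until the ram has pressed the bronze bush fully home, its flange down on the rusty boss. Leave the bar in its socket and let go of it; do the pressing with the lever, not by hand on the ram or bush, and leave the other things on the bench where they are.

Things in the scene. Friction and masses are not known exactly. Their poses are not given: they have to be found in the camera images.
- press: Arbor press bolted to the bench, dark green casting 273 mm tall. Origin on the bench under the ram's axis; +y points to its open front, +x to the side with the ratchet wheel and lever, z up. Column and head reach from 175 mm behind the ram's axis to 34 mm in front, 33 mm to either side; two legs, 34 mm high, reach 83 mm to the front. The ram stands up through the head to 377 mm at the start.
- boss_top (a point): Centre of the top of the boss into which the bush is pressed, 94 mm above the bench. The boss, 60 mm wide, is part of a rusty link lying on the press's anvil; the link's arm reaches 156 mm out to the front and the lever's side, below 95 mm height. Axes as the press.
- lever (a joint): Swing of the ratchet lever about the press's level pinion shaft, rad: 0 = socket level, positive = mouth raised; stops at -0.34 and +0.46. It stays where it is left, with or without the bar; at the rubber grip it takes about 6 N to move it slowly either way, up to 10 N while pressing. Going down, a spring pawl turns the ratchet wheel; going up it clicks over the teeth.
- ratchet (a joint): Turn of the ratchet wheel, rad, growing as the ram comes down. One tooth is 0.524 rad: the lever must come up at least 0.53 rad to take the next tooth, and a full stroke down advances one. The first stroke may start with up to one tooth of idle travel.
- lever_hinge (a point): Point on the shaft's axis about which lever and bar swing, in the plane of the socket: 67 mm to the +x side of the ram's axis, 30 mm behind it, 200 mm above the bench. It turns with the lever: its y axis points out along the socket, its x axis along the shaft, z up from the socket.
- socket_floor (a point): Centre of the inner end of the lever's socket, 55 mm out from the shaft's axis. The socket is a square steel tube, 19 mm clear inside and 27 mm outside, open to the press's front; same axes as lever_hinge.
- socket_mouth (a point): Centre of the socket's flared mouth (about 28 mm clear at the lip, narrowing to 19 mm within 10 mm), 135 mm out from the shaft's axis, 80 mm from the socket's floor; same axes.
- bar: Loose lever bar, 290 mm long: round steel 16 mm thick with a plain end, a square 24 mm stop collar 83 to 91 mm from the plain tip, and at the other end a square black rubber grip, 24 mm thick, 100 mm long. Origin at mid-length on its axis; +x runs from the plain tip to the grip. 0.28 kg, balanced near the middle. Starts lying on the bench, axis 12 mm above it.
- bar_tip (a point): Centre of the bar's plain end (13 mm thick over its last 4 mm), 145 mm from its origin; axes as the bar. When the bar is home this meets the socket's floor, and the collar stands 3 mm outside the lip. The bar has 3 mm play in the socket, so it tips up or down by up to 0.06 rad there before the lever follows.
- bar_grip (a point): Middle of the rubber grip, on the axis, 95 mm from the bar's origin, 295 mm from the shaft's axis when the bar is home; axes as the bar.
- ram: The press's square steel ram, 25 mm wide, over the bush; origin at the middle of its lower face, z up. It comes down 8.4 mm a tooth and stays; it starts 123 mm above the bench.
- bush: Flanged bronze bush started in the boss, under the ram; flange 42 mm wide, 5 mm thick. Origin at the middle of the flange's underside, z up: it starts 14 to 21 mm above boss_top and meets it when the bush is home, where it comes up solid and the lever stops in mid-stroke. It needs about 50 N from the ram.
- tin: Bystander: open tin can, 84 mm wide and 105 mm tall; origin under its centre.
- caliper: Bystander: steel vernier caliper lying flat, 230 mm long.
- hammer: Bystander: hammer lying on the bench.
- spanner: Bystander: open-ended spanner lying flat.
- spare_bush: Bystander: spare bronze bush, flange 42 mm wide, 35 mm tall, standing on its flange.
- drift: Bystander: plain steel drift pin, 22 mm thick and 70 mm tall, standing.
- bolt: Bystander: hexagon bolt standing on its head, 50 mm tall.

How it is judged:
On the way, in this order (a step that is already met when the one before it is completed fails the run):
1. the bar is home in the socket and let go of (distance between bar_tip and socket_floor below 0.012 m and angle between the x axis of bar and the y axis of socket_floor, either way round below 0.15 rad and contact force between the fingers and bar below 0.3 N), for 0.2 s.
2. the bar is held by its rubber grip (distance between the grasp point and bar_grip below 0.055 m and contact force between the fingers and bar above 2 N), for 0.1 s.
At the end, for the whole second after the job is handed in: The bush is home (flange within 2 mm of the boss); the bar is still in the lever's socket, its tip within 20 mm of the socket's floor, released and at rest with the lever anywhere in its swing; the other things on the bench have moved less than 40 mm (z of bush in the frame of boss_top below 0.002 m and distance between bar_tip and socket_floor below 0.02 m and angle between the x axis of bar and the y axis of socket_floor, either way round below 0.15 rad and contact force between the fingers and bar below 0.3 N and linear speed of bar below 0.02 m/s and linear speed of bush below 0.005 m/s); the robot touches nothing.
It fails at once if the ram or the bush is pushed by the robot itself (contact force between any of the fingers, the arm and ram above 2 N or contact force between any of the fingers, the arm and bush above 2 N).
It fails at once if another thing on the bench is moved by more than 40 mm (distance of any of tin, caliper, hammer, spanner, spare_bush, drift, bolt from where it was at the start of the episode above 0.04 m).
It also fails if it takes over 70 s, if anything falls off the work surface, if the arm or the gripper's body presses on something with over 40 N, if the wrist force passes 120 N, or if a joint passes its speed limit or range.

## Robot

A 6-joint arm with a two-finger parallel gripper is mounted at the origin on the work surface. World frame = base frame: x ahead of the robot, y to its left, z up, the work surface at z = 0. Lengths are in m, angles in rad, forces in N, time in s.
With the tool pointing down it reaches from about 0.35 to 0.775 m from the base axis. Payload 7.3 kg.
Tool frame: the origin (TCP) lies on the mounting face of the last link; the fingertips stand 178 mm ahead of it and the grasp point (between the pads) lies 159 mm ahead of it; x points along the fingers, z is the direction in which the jaws open and shut, and the axes are right-handed (so a half turn about x gives the same grasp; the last joint's range is limited). The gripper opens to 92 mm and grips with 3 to 60 N. Pads are 19 mm wide; open, the fingers measure 130 mm over their backs; the gripper's body (75 mm by 190 mm) begins 47 mm behind the grasp point.
Start: joints at [-1.289, 0.342, 1.524, -0, 1.275, -0.146], TCP at [0.218, -0.478, 0.405] pointing down, gripper open.
Joint ranges: [-2.53, 2.53], [-0.77, 2.02], [0.04, 2.7], [-1, 4.14], [0.28, 2.66], [-3.11, 3.11]. Speed limits (rad/s): [2.57, 2.57, 3.14, 3.14, 3.14, 3.14].

## Interface

Orientations are given as a rotation vector (axis times angle).
In Python, from plant import env, vision, job_done gives the robot as it stands.
- The arm moves only by the tool step_arm, never from a script. Its argument "plan" is a list of rows, each a list of 3 entries, a list of its own where there are three numbers: the shift along the tool's x, y, z in mm, then the turn about the tool's x in rad, then the opening, from -1 (shut) to 1 (fully open). A call has 1 to 5 rows; each row is the pose to reach, as a shift and turn from the pose commanded when the call began, along the tool's axes at that moment; what a row does not reach only later rows make up. A row lasts 1/10 s, in which the tool goes at most 50 mm and 8.59 degrees, less where a joint would pass 70% of its speed; a pose out of reach is approached as far as the arm can. A call with a gripper value outside its range is refused whole. The fingers move at their own pace and stop on an object; "grip_force" is the grip in N (left out, the last holds). Time passes only in rows, so rows that repeat a pose let the fingers close. It gives the time, the measured TCP pose, the force and the opening at its end, in the units of the state.
- env.state(): the state, without advancing time (a new reading comes with each control period).
- vision.read_camera(name): name is "scene" or "top"; returns (picture, depth): 420x560x3 uint8, red, green, blue; 420x560 float32, m along the optical axis (not along the pixel's ray), 0 where there is no reading.
- vision.camera_info(name): a dict with "fx", "fy", "cx", "cy" (pixels), "rvec" (rotation vector, rad) and "tvec" (3), from world to camera coordinates, as OpenCV has them. Camera axes: x right, y down, z forward; pixel columns grow to the right and rows downward; lengths in m; the calibration is good to about 2 mm. A picture is of the moment at which its call begins. camera_info takes no time and is no camera call.
- job_done(): hands the job in, once; it reports no verdict.
The state is a dict: "t": time; "joint_positions": joint angles; "dq": joint speeds; "effort": joint torques, N m; "position": TCP position; "tcp_rot": TCP orientation; "wrist_force": force on the tool from outside, world axes, zero at the start; "wrist_torque": the same for the moment, N m; "opening": opening from 0.0 (shut) to 1.0 (fully open).
Only numpy, scipy, OpenCV 4.12 (cv2) and the standard library are available. Lean on these libraries where they do the work, as an engineer would, in place of code of your own. Each camera call takes 0.05 s, during which the arm holds its last target. There are 200 camera calls.

## Working session

There is one attempt and no reset: what is moved stays moved. The work goes in short steps, Python scripts to look and compute and a tool call to move; the robot and the scene stay as the last step left them, time stands still between calls to the robot, and variables do not carry over. Pictures are saved under pics/ and viewed, about 8 in all and at most 12, crops included, and the job is handed in when it is done.

Besides the shell and the picture viewer there is one more tool, called after ">>>" as name([rows], argument=value, ...), one row to a line, values as JSON. step_arm: Moves the arm, as the interface text tells. Its arguments: {"type":"object","properties":{"plan":{"type":"array"},"grip_force":{"type":"number"}},"required":["plan"]}

```bash
ls; mkdir -p pics; cat > h.py <<'E'
import numpy as np, cv2
from scipy.spatial.transform import Rotation as R
from plant import env, vision, job_done
def look(n):
    im,d=vision.read_camera(n); return im,d
def cloud(n,d):
    c=vision.camera_info(n); v,u=np.mgrid[0:d.shape[0],0:d.shape[1]]
    P=np.stack([(u-c['cx'])/c['fx']*d,(v-c['cy'])/c['fy']*d,d],-1)
    M=R.from_rotvec(np.ravel(c['rvec'])).as_matrix()
    return (P-np.ravel(c['tvec']))@M
def proj(n,p):
    c=vision.camera_info(n); M=R.from_rotvec(np.ravel(c['rvec'])).as_matrix()
    q=np.atleast_2d(p)@M.T+np.ravel(c['tvec'])
    return np.c_[q[:,0]/q[:,2]*c['fx']+c['cx'],q[:,1]/q[:,2]*c['fy']+c['cy']]
E
python3 - <<'E'
from h import *
for n in ("scene","top"):
    im,d=look(n); cv2.imwrite(f"pics/{n}0.png",im[:,:,::-1]); np.savez(f"{n}0.npz",im=im,d=d)
    c=vision.camera_info(n); M=R.from_rotvec(np.ravel(c['rvec'])).as_matrix()
    print(n,-M.T@np.ravel(c['tvec']),M[2],c['fx'])
s=env.state(); print(s); print(R.from_rotvec(s['tcp_rot']).as_matrix())
E
```

```text
pics
scene [ 1.31440783 -0.2862046   0.88067022] [-0.6863273   0.22529415 -0.69151817] 381.5788473566884
top [ 0.47456707 -0.03825834  1.38913344] [ 0.05278357 -0.00177636 -0.9986044 ] 486.021857855471
{'t': 0.1, 'joint_positions': array([-1.28900742e+00,  3.42661873e-01,  1.52491730e+00,  5.01019107e-07,
        1.27539355e+00, -1.45996726e-01]), 'dq': array([ 9.68110319e-05, -1.08202775e-03, -4.47385456e-03,  6.35502516e-04,
       -2.59742993e-03, -3.08133662e-04]), 'effort': array([ 1.84961122e-03, -4.32004702e+01, -2.44695514e+01,  7.18646427e-02,
        5.26066753e-02, -7.28325790e-05]), 'position': array([ 0.21778909, -0.47756751,  0.40411117]), 'tcp_rot': array([ 0.88946412,  1.3827945 , -0.88797263]), 'wrist_force': array([ 0.60704178,  0.65685642, -0.3225351 ]), 'wrist_torque': array([ 0.0540513 , -0.03610703, -0.01650234]), 'opening': 1.0015026830636815}
[[-3.83301530e-04  9.09886724e-01  4.14856604e-01]
 [ 1.32577178e-03  4.14856733e-01 -9.09885781e-01]
 [-9.99999048e-01  2.01244568e-04 -1.36531736e-03]]
```

View pics/scene0.png

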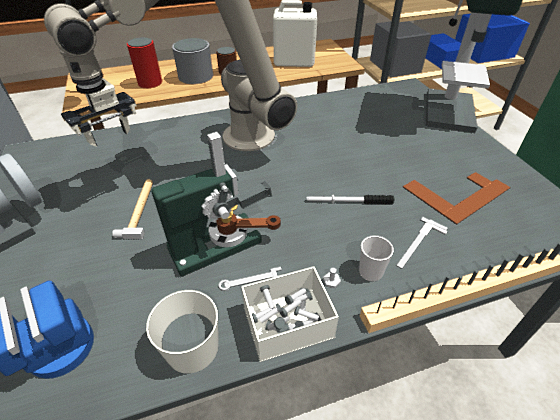

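View pics/top0.png

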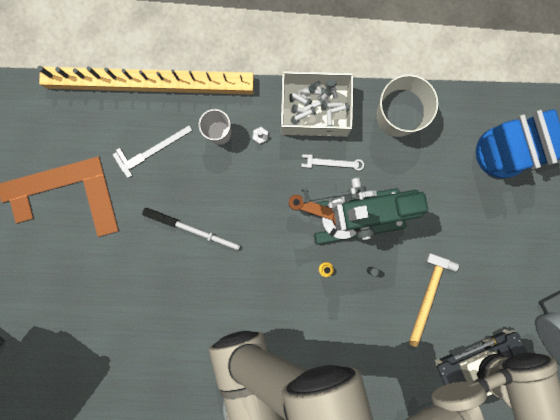

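```bash
python3 - <<'E'
from h import *
S=np.load("scene0.npz");T=np.load("top0.npz")
a=cv2.resize(S['im'][120:290,140:400],None,fx=3,fy=3,interpolation=cv2.INTER_CUBIC)
b=cv2.resize(T['im'][160:290,130:440],None,fx=2.5,fy=2.5,interpolation=cv2.INTER_CUBIC)
cv2.imwrite("pics/c1.png",a[:,:780,::-1]);cv2.imwrite("pics/c2.png",b[:,:,::-1])
P=cloud("top",T['d']); Q=cloud("scene",S['d'])
np.savez("clouds.npz",P=P,Q=Q)
print("bench z",np.median(P[240:260,150:200,2]),np.median(Q[230:260,320:350,2]))
# bar: points z 8..35mm around
m=(P[...,2]>.010)&(P[...,2]<.04); m[:200]=0;m[255:]=0;m[:,:135]=0;m[:,250:]=0
X=P[m]; c=X[:,:2].mean(0); u=np.linalg.svd(X[:,:2]-c)[2][0] if len(X)<5000 else 0
t=(X[:,:2]-c)@u; print("bar",len(X),c,u,t.min(),t.max(),np.ptp((X[:,:2]-c)@[-u[1],u[0]]))
for lo in np.linspace(t.min(),t.max(),8)[:-1]:
    k=(t>=lo)&(t<lo+.043); print(X[k].mean(0),np.percentile(X[k,2],95))
# press high points
for lo,hi in((.36,.39),(.26,.29)):
    m=(P[...,2]>lo)&(P[...,2]<hi); m[:,:280]=0;m[:,440:]=0;m[300:]=0
    X=P[m];print(lo,len(X),X.mean(0), cv2.minAreaRect((X[:,:2]*1000).astype(np.float32)))
E
```

```text
bench z -0.0009463576282564128 -0.0005394098947693333
bar 685 [0.49596092 0.23261429] [-0.33232035 -0.94316657] -0.13159357913322228 0.18065976040176204 0.024040633149271427
[0.53232514 0.33579449 0.02248893] 0.02738744086639582
[0.51766277 0.29422018 0.02262371] 0.027088447256142872
[0.50358476 0.25361772 0.01908189] 0.02643833877604577
[0.48780744 0.20994245 0.01761114] 0.02131373140062868
[0.47310645 0.16730517 0.01859255] 0.02462797679231677
[0.45844851 0.12574621 0.01741529] 0.022140104999846665
[0.44721843 0.09429263 0.01708413] 0.021410540314744403
0.36 158 [ 0.53237108 -0.20037892  0.37524419] ((532.7696533203125, -202.14730834960938), (24.691085815429688, 27.715560913085938), 11.660630226135254)
0.26 1954 [ 0.54894155 -0.27614898  0.26582974] ((561.1148071289062, -266.1906433105469), (93.9891357421875, 205.96316528320312), 11.655200958251953)
```

View pics/c1.png

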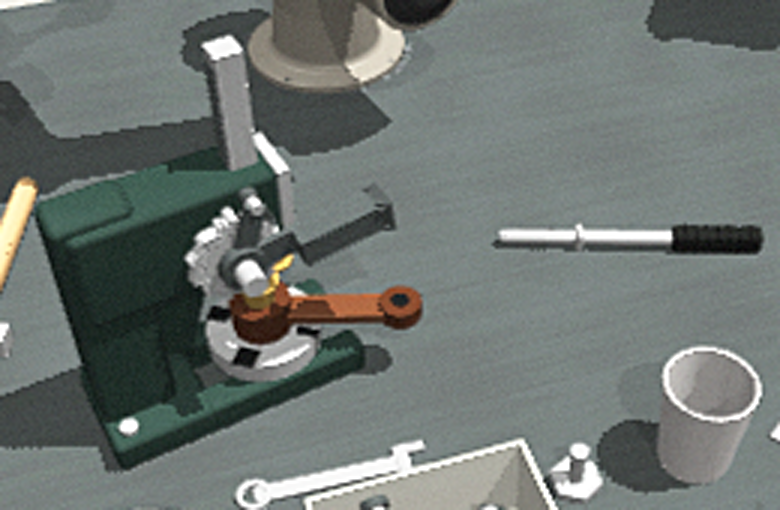

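View pics/c2.png

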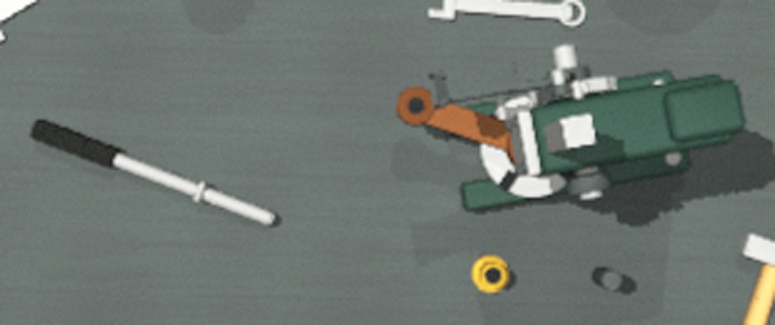

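```bash
cat >> h.py <<'E'
yaw=np.deg2rad(11.66); PX=np.array([np.cos(yaw),np.sin(yaw),0]); PY=np.array([-np.sin(yaw),np.cos(yaw),0]); RAM=np.array([.5328,-.2021,0])
def toP(p): q=np.asarray(p)-RAM; return np.stack([q@PX,q@PY,q[...,2]],-1)
def toW(p): p=np.asarray(p); return RAM+p[...,0:1]*PX+p[...,1:2]*PY+p[...,2:3]*np.array([0,0,1])
E
python3 - <<'E'
from h import *
Z=np.load("clouds.npz")
for n in 'PQ':
    X=toP(Z[n]).reshape(-1,3); X=X[np.isfinite(X).all(1)]
    # ram column check
    r=X[(X[:,2]>.30)&(X[:,2]<.372)&(abs(X[:,0])<.03)&(abs(X[:,1])<.03)]; print(n,'ram side',len(r),r.min(0) if len(r) else'',r.max(0) if len(r) else '')
    r=X[(X[:,2]>.365)&(X[:,2]<.39)&(abs(X[:,0])<.04)&(abs(X[:,1])<.04)]; print('ram top',r.mean(0),np.percentile(r,2,0),np.percentile(r,98,0))
    k=(abs(X[:,0]-.067)<.022)&(X[:,1]>.02)&(X[:,1]<.125)&(X[:,2]>.12)&(X[:,2]<.29)
    Y=X[k]
    for lo in np.arange(.02,.125,.015):
        s=Y[(Y[:,1]>=lo)&(Y[:,1]<lo+.015)]
        if len(s):print(round(lo,3),len(s),'x',s[:,0].min().round(3),s[:,0].max().round(3),'z',np.percentile(s[:,2],[5,50,95]).round(3))
E
```

```text
P ram side 66 [-0.01247675 -0.01389797  0.30092548] [0.01232122 0.01389358 0.37195288]
ram top [-7.99443198e-05  1.50076949e-03  3.75746595e-01] [-0.01202341 -0.01098604  0.36792623] [0.01183755 0.01320565 0.37981933]
0.02 76 x 0.052 0.08 z [0.212 0.22  0.223]
0.035 80 x 0.046 0.08 z [0.175 0.221 0.225]
0.05 72 x 0.053 0.08 z [0.218 0.224 0.228]
0.065 72 x 0.053 0.08 z [0.221 0.225 0.23 ]
0.08 77 x 0.051 0.083 z [0.224 0.228 0.231]
0.095 84 x 0.049 0.084 z [0.2   0.23  0.236]
Q ram side 326 [-0.01006272 -0.01225559  0.30027395] [0.01992822 0.01662873 0.37158073]
ram top [0.00904765 0.00218074 0.3734872 ] [-0.00656692 -0.00927686  0.36540023] [0.01878418 0.01524018 0.37816442]
0.02 103 x 0.054 0.087 z [0.195 0.216 0.222]
0.035 85 x 0.056 0.088 z [0.198 0.219 0.223]
0.05 83 x 0.054 0.087 z [0.199 0.221 0.225]
0.065 84 x 0.056 0.087 z [0.202 0.224 0.227]
0.08 80 x 0.057 0.087 z [0.204 0.226 0.229]
0.095 78 x 0.055 0.089 z [0.203 0.228 0.234]
```

>>> step_arm([
  [[-30,0,0],-0.15,-1],
  [[-60,0,0],-0.29,-1],
  [[-100,0,0],-0.44,-1],
  [[-100,0,0],-0.58,-1],
  [[-100,0,0],-0.72,-1],
])

```text
t: 0.6
position: [0.2178, -0.4776, 0.5057]
tcp_rot: [0.326, 1.545, -0.329]
wrist_force: [-0.4, -0.7, -0.4]
opening: 0.616
```

>>> step_arm([
  [[0,0,0],-0.15,-1],
  [[0,0,0],-0.29,-1],
  [[0,0,0],-0.44,-1],
  [[0,0,0],-0.58,-1],
  [[0,0,0],-0.627,-1],
])

```text
t: 1.1
position: [0.2178, -0.4776, 0.5043]
tcp_rot: [-0.163, 1.565, 0.165]
wrist_force: [-0.8, 0.1, 0.8]
opening: 0.179
```

```bash
cat >> h.py <<'E'
def st():
    s=env.state(); M=R.from_rotvec(s['tcp_rot']).as_matrix(); g=s['position']+.159*M[:,0]
    print('t%.2f grasp W %s  P %s  jawyaw %.4f open %.3f F %s'%(s['t'],g.round(4),toP(g).round(4),np.arctan2(M[1,2],M[0,2]),s['opening'],s['wrist_force'].round(1)))
    return s,M,g
E
cat > s.py <<'E'
from h import *
st()
E
python3 s.py
```

```text
t1.10 grasp W [ 0.2178 -0.4775  0.3453]  P [-0.3642 -0.2061  0.3453]  jawyaw 0.2086 open 0.179 F [-0.8  0.1  0.8]
```

>>> step_arm([
  [[0,41,28],0,-1],
  [[0,82,57],0,-1],
  [[0,123,85],0,-1],
  [[0,164,113],0,-1],
  [[0,205,142],0,-1],
])

```text
t: 1.6
position: [0.3154, -0.2464, 0.5045]
tcp_rot: [-0.159, 1.565, 0.16]
wrist_force: [1.6, -0.4, 0.2]
opening: 0.004
```

>>> step_arm([
  [[0,41,28],0,-1],
  [[0,81,42],0,-1],
  [[0,81,92],0,-1],
  [[0,81,142],0,-1],
  [[0,81,192],0,-1],
])

```text
t: 2.1
position: [0.4883, -0.1288, 0.5049]
tcp_rot: [-0.161, 1.564, 0.16]
wrist_force: [0.1, -1.5, 0.6]
opening: 0.007
```

>>> step_arm([
  [[0,0,49],0,-1],
  [[0,0,98],0,-1],
  [[0,0,98],0,-1],
  [[0,0,98],0,-1],
])

```text
t: 2.5
position: [0.5837, -0.11, 0.5028]
tcp_rot: [-0.16, 1.568, 0.162]
wrist_force: [-0.9, -0.2, 0.3]
opening: 0.004
```

```bash
python3 s.py
```

```text
t2.50 grasp W [ 0.5832 -0.1099  0.3438]  P [0.068  0.0801 0.3438]  jawyaw 0.2053 open 0.004 F [-0.9 -0.2  0.3]
```

>>> step_arm([
  [[50,0,0],0,-1],
  [[85,0,0],0,-1],
  [[97,0,0],0,-1],
  [[104,0,0],0,-1],
  [[111,0,0],0,-1],
])

```text
t: 3.0
position: [0.5819, -0.1103, 0.3969]
tcp_rot: [-0.16, 1.562, 0.159]
wrist_force: [-4.6, 2.9, 10.0]
opening: 0.006
```

>>> step_arm([
  [[1,0,0],0,-1],
  [[1,0,0],0,-1],
])

```text
t: 3.2
position: [0.5822, -0.1104, 0.3958]
tcp_rot: [-0.161, 1.562, 0.159]
wrist_force: [-1.3, 0.3, 2.9]
opening: 0.003
```

```bash
python3 s.py
```

```text
t3.20 grasp W [ 0.5828 -0.1105  0.2368]  P [0.0674 0.0796 0.2368]  jawyaw 0.2036 open 0.003 F [-1.3  0.3  2.9]
```

>>> step_arm([
  [[6,0,0],0,-1],
  [[7,0,0],0,-1],
  [[7,0,0],0,-1],
  [[-43,0,0],0,-1],
  [[-93,0,0],0,-1],
])

```text
t: 3.7
position: [0.5822, -0.1105, 0.4877]
tcp_rot: [-0.16, 1.566, 0.16]
wrist_force: [0.6, -0.0, -0.3]
opening: 0.005
```

>>> step_arm([
  [[0,49,0],0,-1],
  [[0,98,0],0,0],
  [[0,147,0],0,1],
  [[0,196,0],0,1],
  [[0,245,0],0,1],
])

```text
t: 4.2
position: [0.5321, 0.1308, 0.4877]
tcp_rot: [-0.16, 1.561, 0.159]
wrist_force: [1.0, -0.5, -0.3]
opening: 0.306
```

```bash
cat > bar.py <<'E'
from h import *
Z=np.load("clouds.npz")
for n in 'PQ':
    X=Z[n].reshape(-1,3); X=X[np.isfinite(X).all(1)]
    c=np.array([.496,.225]);u=np.array([.3323,.9432])
    for _ in range(3):
        w=np.array([-u[1],u[0]]); a=(X[:,:2]-c)@u; b=(X[:,:2]-c)@w
        k=(abs(a)<.18)&(abs(b)<.016)&(X[:,2]>.011)&(X[:,2]<.035)
        Y=X[k];a0=a[k]
        p=[Y[(a0>=l)&(a0<l+.02)] for l in np.arange(-.14,.14,.02)]
        m=np.array([[np.median(q[:,0]),np.median(q[:,1])] for q in p if len(q)>5])
        vx,vy,x0,y0=cv2.fitLine(m.astype(np.float32),cv2.DIST_HUBER,0,.001,.001).ravel(); u=np.array([vx,vy])*np.sign(vy);c=np.array([x0,y0])
    t=(Y[:,:2]-c)@u; lo,hi=np.percentile(t,[.7,99.3]); print(n,len(Y),'ends',lo,hi,hi-lo,'mid',c+u*(lo+hi)/2,'yaw of perp',np.arctan2(-u[0],u[1]), np.percentile(Y[:,2],90))
E
python3 bar.py; python3 s.py; python3 - <<'E'
from h import *
T=look("top");S=look("scene")
for n,(im,d) in(("top",T),("scene",S)):
    X=toP(cloud(n,d)).reshape(-1,3)
    k=(abs(X[:,0]-.067)<.025)&(X[:,1]>.02)&(X[:,1]<.115)&(X[:,2]>.18)&(X[:,2]<.28); Y=X[k]
    for lo in np.arange(.02,.115,.02):
        s=Y[(Y[:,1]>=lo)&(Y[:,1]<lo+.02)]
        if len(s):print(n,round(lo,3),len(s),'x',np.percentile(s[:,0],[3,97]).round(4),'z',np.percentile(s[:,2],[5,50,95]).round(3))
E
```

```text
P 680 ends -0.16120860262077913 0.12214162162792329 0.28335022424870243 mid [0.4916504  0.22065836] yaw of perp -0.33953246 0.02496106474045702
Q 434 ends -0.14156770863146761 0.14336407781379978 0.2849317864452674 mid [0.50040392 0.22185915] yaw of perp -0.3529368 0.024190930810079725
t4.20 grasp W [0.5327 0.1308 0.3287]  P [0.0672 0.3261 0.3287]  jawyaw 0.2030 open 0.306 F [ 1.  -0.5 -0.3]
top 0.02 98 x [0.0525 0.0797] z [0.205 0.211 0.215]
top 0.04 100 x [0.0533 0.0792] z [0.203 0.21  0.214]
top 0.06 96 x [0.0534 0.0793] z [0.206 0.21  0.214]
top 0.08 104 x [0.0512 0.0807] z [0.201 0.209 0.214]
top 0.1 41 x [0.05   0.0818] z [0.187 0.211 0.215]
scene 0.02 129 x [0.0591 0.0867] z [0.187 0.206 0.213]
scene 0.04 106 x [0.0605 0.0867] z [0.187 0.209 0.212]
scene 0.06 103 x [0.0579 0.0866] z [0.186 0.208 0.212]
scene 0.08 107 x [0.0592 0.0867] z [0.185 0.208 0.212]
scene 0.1 60 x [0.0571 0.0893] z [0.184 0.209 0.214]
```

>>> step_arm([
  [[45,20,-4],0.14,1],
  [[90,40,-8],0.28,1],
  [[135,60,-12],0.42,1],
  [[180,80,-16],0.546,1],
  [[220,96,-19],0.546,1],
])

```text
t: 4.8
position: [0.4951, 0.2195, 0.2652]
tcp_rot: [0.272, 1.552, -0.271]
wrist_force: [0.8, -0.6, -0.4]
opening: 0.828
```

>>> step_arm([
  [[30,0,0],0,1],
  [[60,0,0],0,1],
  [[80,0,0],0,1],
  [[86,0,0],0,1],
  [[86,0,0],0,1],
])

```text
t: 5.3
position: [0.4958, 0.2191, 0.18]
tcp_rot: [0.269, 1.554, -0.269]
wrist_force: [-0.2, 0.4, 1.6]
opening: 1.001
```

```bash
python3 s.py
```

```text
t5.30 grasp W [0.4959 0.2191 0.021 ]  P [0.0489 0.42   0.021 ]  jawyaw -0.3428 open 1.001 F [-0.2  0.4  1.6]
```

>>> step_arm([
  [[0,0,0],0,-1],
  [[0,0,0],0,-1],
  [[0,0,0],0,-1],
  [[0,0,0],0,-1],
  [[0,0,0],0,-1],
], grip_force=35)

```text
t: 5.8
position: [0.4952, 0.2198, 0.18]
tcp_rot: [0.268, 1.554, -0.268]
wrist_force: [0.0, 0.4, 0.1]
opening: 0.614
```

>>> step_arm([
  [[0,0,0],0,-1],
  [[0,0,0],0,-1],
  [[0,0,0],0,-1],
  [[0,0,0],0,-1],
  [[0,0,0],0,-1],
])

```text
t: 6.3
position: [0.495, 0.2198, 0.1796]
tcp_rot: [0.268, 1.555, -0.269]
wrist_force: [-2.0, 1.4, 0.8]
opening: 0.18
```

>>> step_arm([
  [[-30,0,0],0,-1],
  [[-80,0,0],0,-1],
  [[-130,0,0],0,-1],
  [[-180,0,0],0,-1],
  [[-185,0,0],0,-1],
])

```text
t: 6.8
position: [0.4961, 0.2201, 0.3711]
tcp_rot: [0.272, 1.543, -0.264]
wrist_force: [0.4, 0.7, -2.3]
opening: 0.163
```

```bash
python3 s.py
```

```text
t6.80 grasp W [0.4979 0.2206 0.2122]  P [0.0513 0.421  0.2122]  jawyaw -0.3419 open 0.163 F [ 0.4  0.7 -2.3]
```

>>> step_arm([
  [[0,0,0],-0.14,-1],
  [[0,-26,20],-0.28,-1],
  [[0,-52,41],-0.42,-1],
  [[0,-78,61],-0.545,-1],
  [[0,-104,82],-0.545,-1],
])

```text
t: 7.3
position: [0.5374, 0.0932, 0.3633]
tcp_rot: [-0.163, 1.567, 0.163]
wrist_force: [-0.2, 0.1, -2.3]
opening: 0.165
```

>>> step_arm([
  [[0,0,0],0,-1],
  [[0,0,0],0,-1],
  [[0,0,0],0,-1],
])

```text
t: 7.6
position: [0.5372, 0.0949, 0.3639]
tcp_rot: [-0.159, 1.567, 0.16]
wrist_force: [-0.7, 0.1, -3.0]
opening: 0.161
```

```bash
cat > rel.py <<'E'
from h import *
import sys
s,M,g=st()
for n in("top","scene"):
    im,d=look(n); cv2.imwrite(f"pics/{n}{sys.argv[1]}.png",im[:,:,::-1])
    X=toP(cloud(n,d)).reshape(-1,3)
    k=(abs(X[:,0]-.07)<.03)&(X[:,1]>.02)&(X[:,1]<.46)&(X[:,2]>.15)&(X[:,2]<.26); Y=X[k]
    for lo in np.arange(.02,.46,.02):
        q=Y[(Y[:,1]>=lo)&(Y[:,1]<lo+.02)]
        if len(q)>5:
            zt=np.percentile(q[:,2],95); t=q[q[:,2]>zt-.006]
            print(n,round(lo,3),len(q),'x',np.percentile(q[:,0],[3,97]).round(4),'mid',np.percentile(q[:,0],[3,97]).mean().round(4),'ztop',np.percentile(q[:,2],[50,90]).round(4))
    np.savez(n+'_last.npz',im=im,d=d)
E
python3 rel.py 1
python3 - <<'E'
import cv2,numpy as np
a=cv2.imread('pics/top1.png')[140:280,180:400];b=cv2.imread('pics/scene1.png')[120:290,180:400]
f=lambda x:cv2.resize(x,(720,int(x.shape[0]*720/x.shape[1])),interpolation=cv2.INTER_CUBIC)
a=f(a);b=f(b);v=np.vstack([a,b]);v=cv2.resize(v,None,fx=.59,fy=.59,interpolation=cv2.INTER_AREA);cv2.imwrite('pics/c3.png',v);print(v.shape)
E
```

```text
t7.60 grasp W [0.5369 0.0949 0.2049]  P [0.064  0.29   0.2049]  jawyaw 0.2032 open 0.161 F [-0.7  0.1 -3. ]
top 0.02 111 x [0.0433 0.0797] mid 0.0615 ztop [0.2109 0.2138]
top 0.04 101 x [0.0465 0.0792] mid 0.0628 ztop [0.2096 0.2135]
top 0.06 97 x [0.0531 0.0796] mid 0.0664 ztop [0.2098 0.213 ]
top 0.08 103 x [0.051  0.0812] mid 0.0661 ztop [0.2094 0.213 ]
top 0.1 45 x [0.0499 0.0818] mid 0.0658 ztop [0.2117 0.2138]
top 0.14 36 x [0.0547 0.0697] mid 0.0622 ztop [0.2015 0.205 ]
top 0.16 53 x [0.0548 0.0693] mid 0.062 ztop [0.2025 0.2053]
top 0.18 52 x [0.0546 0.0697] mid 0.0621 ztop [0.2024 0.2057]
top 0.2 53 x [0.0548 0.069 ] mid 0.0619 ztop [0.202  0.2055]
top 0.22 62 x [0.051  0.0714] mid 0.0612 ztop [0.2046 0.2084]
top 0.42 41 x [0.0512 0.0706] mid 0.0609 ztop [0.2068 0.2095]
scene 0.02 127 x [0.0601 0.0868] mid 0.0734 ztop [0.2062 0.212 ]
scene 0.04 105 x [0.0593 0.0862] mid 0.0728 ztop [0.2088 0.2115]
scene 0.06 105 x [0.06   0.0861] mid 0.0731 ztop [0.2084 0.211 ]
scene 0.08 107 x [0.0594 0.0867] mid 0.073 ztop [0.2077 0.2107]
scene 0.1 63 x [0.0579 0.0889] mid 0.0734 ztop [0.2083 0.2131]
scene 0.14 29 x [0.062  0.0746] mid 0.0683 ztop [0.2    0.2039]
scene 0.16 37 x [0.0623 0.0773] mid 0.0698 ztop [0.2018 0.205 ]
scene 0.18 38 x [0.065  0.0757] mid 0.0704 ztop [0.2015 0.2046]
scene 0.2 37 x [0.0628 0.0755] mid 0.0691 ztop [0.2021 0.2044]
scene 0.22 54 x [0.0601 0.0788] mid 0.0695 ztop [0.2018 0.2073]
scene 0.24 45 x [0.0467 0.0896] mid 0.0681 ztop [0.2027 0.2581]
scene 0.26 43 x [0.0564 0.0798] mid 0.0681 ztop [0.2022 0.2487]
scene 0.28 139 x [0.044  0.0936] mid 0.0688 ztop [0.2114 0.2282]
scene 0.4 33 x [0.0583 0.0797] mid 0.069 ztop [0.2023 0.2078]
scene 0.42 49 x [0.0557 0.0798] mid 0.0678 ztop [0.2061 0.2087]
(598, 425, 3)
```

View pics/c3.png

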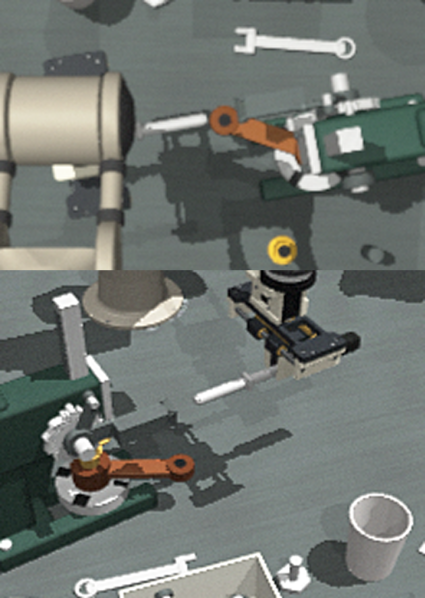

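>>> step_arm([
  [[-3.5,0,4],0,-1],
  [[-3.5,0,4],0,-1],
  [[-3.5,-15,4],0,-1],
  [[-3.5,-30,4],0,-1],
  [[-3.5,-30,4],0,-1],
])

```text
t: 8.2
position: [0.548, 0.0634, 0.3682]
tcp_rot: [-0.158, 1.565, 0.157]
wrist_force: [0.7, 1.0, -2.9]
opening: 0.165
```

>>> step_arm([
  [[0,-10,0],0,-1],
  [[0,-20,0],0,-1],
  [[0,-20,0],0,-1],
])

```text
t: 8.5
position: [0.5518, 0.0447, 0.3681]
tcp_rot: [-0.158, 1.565, 0.158]
wrist_force: [-0.6, 0.8, -2.8]
opening: 0.163
```

```bash
python3 rel.py 2
```

```text
t8.50 grasp W [0.5518 0.0446 0.2091]  P [0.0685 0.2378 0.2091]  jawyaw 0.2015 open 0.163 F [-0.6  0.8 -2.8]
top 0.02 109 x [0.0429 0.0798] mid 0.0614 ztop [0.211  0.2137]
top 0.04 102 x [0.0472 0.0792] mid 0.0632 ztop [0.2098 0.2135]
top 0.06 99 x [0.0531 0.0796] mid 0.0664 ztop [0.2101 0.2132]
top 0.08 101 x [0.0511 0.0796] mid 0.0653 ztop [0.2095 0.2121]
top 0.1 76 x [0.0505 0.0811] mid 0.0658 ztop [0.2092 0.2143]
top 0.12 55 x [0.0587 0.0738] mid 0.0662 ztop [0.2046 0.2092]
top 0.14 52 x [0.0591 0.0729] mid 0.066 ztop [0.2056 0.2081]
top 0.16 31 x [0.0586 0.0735] mid 0.066 ztop [0.2053 0.2082]
top 0.34 10 x [0.068 0.077] mid 0.0725 ztop [0.2128 0.2149]
top 0.36 79 x [0.0536 0.0762] mid 0.0649 ztop [0.2126 0.2157]
top 0.38 10 x [0.0576 0.0759] mid 0.0668 ztop [0.2103 0.2143]
scene 0.02 124 x [0.06   0.0864] mid 0.0732 ztop [0.2049 0.2124]
scene 0.04 110 x [0.0585 0.0863] mid 0.0724 ztop [0.2093 0.2119]
scene 0.06 103 x [0.0597 0.0863] mid 0.073 ztop [0.2079 0.2112]
scene 0.08 105 x [0.0606 0.0863] mid 0.0734 ztop [0.2081 0.2112]
scene 0.1 79 x [0.0575 0.0892] mid 0.0733 ztop [0.2065 0.2123]
scene 0.12 39 x [0.0675 0.0805] mid 0.074 ztop [0.2046 0.2079]
scene 0.14 42 x [0.0671 0.0794] mid 0.0732 ztop [0.2039 0.2082]
scene 0.16 40 x [0.0684 0.0797] mid 0.0741 ztop [0.2049 0.2075]
scene 0.18 53 x [0.062  0.0824] mid 0.0722 ztop [0.206  0.2107]
scene 0.2 39 x [0.0675 0.0797] mid 0.0736 ztop [0.2056 0.2074]
scene 0.22 124 x [0.0525 0.0972] mid 0.0748 ztop [0.2109 0.2278]
scene 0.24 8 x [0.0616 0.0959] mid 0.0787 ztop [0.2086 0.2159]
scene 0.34 33 x [0.0626 0.0842] mid 0.0734 ztop [0.2104 0.2147]
scene 0.36 64 x [0.0601 0.0835] mid 0.0718 ztop [0.2107 0.2141]
scene 0.38 12 x [0.0626 0.083 ] mid 0.0728 ztop [0.2097 0.2132]
```

>>> step_arm([
  [[0,-12,0],0,-1],
  [[0,-24,0],0,-1],
  [[0,-36,0],0,-1],
  [[0,-48,0],0,-1],
  [[0,-54,0],0,-1],
])

```text
t: 9.1
position: [0.5626, -0.0082, 0.368]
tcp_rot: [-0.158, 1.565, 0.158]
wrist_force: [-0.6, 0.5, -4.5]
opening: 0.169
```

>>> step_arm([
  [[0,-4,0],0,-1],
  [[0,-8,0],0,-1],
  [[0,-8,0],0,-1],
])

```text
t: 9.4
position: [0.5641, -0.0151, 0.3681]
tcp_rot: [-0.16, 1.565, 0.159]
wrist_force: [-0.3, -1.9, -4.5]
opening: 0.16
```

```bash
python3 rel.py 3 | grep -v "top 0.[34]"
```

```text
t9.40 grasp W [ 0.5641 -0.0152  0.2091]  P [0.0684 0.1767 0.2091]  jawyaw 0.2028 open 0.160 F [-0.3 -1.9 -4.5]
top 0.02 108 x [0.0433 0.0795] mid 0.0614 ztop [0.2108 0.2136]
top 0.04 107 x [0.0465 0.0791] mid 0.0628 ztop [0.2099 0.2135]
top 0.06 95 x [0.0532 0.0795] mid 0.0664 ztop [0.2093 0.2124]
top 0.08 44 x [0.0531 0.0773] mid 0.0652 ztop [0.2089 0.2125]
top 0.12 7 x [0.0587 0.0715] mid 0.0651 ztop [0.2051 0.2076]
top 0.22 11 x [0.0535 0.0588] mid 0.0561 ztop [0.2099 0.2147]
top 0.24 15 x [0.0533 0.0614] mid 0.0574 ztop [0.2127 0.2165]
top 0.28 73 x [0.0537 0.0763] mid 0.065 ztop [0.2151 0.2176]
scene 0.02 126 x [0.0592 0.0862] mid 0.0727 ztop [0.2054 0.2121]
scene 0.04 107 x [0.0592 0.0867] mid 0.073 ztop [0.209  0.2116]
scene 0.06 104 x [0.0588 0.0866] mid 0.0727 ztop [0.2077 0.211 ]
scene 0.08 107 x [0.0587 0.0869] mid 0.0728 ztop [0.2074 0.2105]
scene 0.1 80 x [0.0581 0.089 ] mid 0.0735 ztop [0.2065 0.2121]
scene 0.12 53 x [0.0636 0.083 ] mid 0.0733 ztop [0.2041 0.2091]
scene 0.14 42 x [0.0677 0.0795] mid 0.0736 ztop [0.204  0.2076]
scene 0.16 107 x [0.051  0.0969] mid 0.074 ztop [0.2096 0.2267]
scene 0.28 70 x [0.0617 0.0838] mid 0.0727 ztop [0.2131 0.2164]
scene 0.3 66 x [0.0616 0.0841] mid 0.0729 ztop [0.2139 0.2166]
scene 0.32 11 x [0.0668 0.0823] mid 0.0746 ztop [0.2127 0.2156]
```

>>> step_arm([
  [[1,-4,0],0,-1],
  [[1,-8,0],0,-1],
  [[1,-10,0],0,-1],
  [[1,-10,0],0,-1],
])

```text
t: 9.9
position: [0.5658, -0.0231, 0.3669]
tcp_rot: [-0.157, 1.566, 0.163]
wrist_force: [-2.4, 7.5, -3.9]
opening: 0.166
```

>>> step_arm([
  [[0,-3,0],0,-1],
  [[0,-6,0],0,-1],
  [[0,-6,0],0,-1],
])

```text
t: 10.2
position: [0.566, -0.0252, 0.3662]
tcp_rot: [-0.15, 1.57, 0.172]
wrist_force: [-5.4, 29.2, -2.9]
opening: 0.161
```

```bash
python3 rel.py 4 | grep -E "grasp|scene 0.1"; python3 - <<'E'
from h import *
for n in('top','scene'):
    Z=np.load(n+'_last.npz');X=toP(cloud(n,Z['d'])).reshape(-1,3);
    k=(abs(X[:,0]-.07)<.02)&(X[:,1]>.08)&(X[:,1]<.15)&(X[:,2]>.17)&(X[:,2]<.225);Y=X[k]
    for lo in np.arange(.09,.14,.003):
        q=Y[(Y[:,1]>=lo)&(Y[:,1]<lo+.003)]
        if len(q):print(n,lo.round(3),len(q),q[:,0].min().round(4),q[:,0].max().round(4),q[:,2].max().round(4))
E
```

```text
t10.20 grasp W [ 0.565  -0.0231  0.2072]  P [0.0677 0.1688 0.2072]  jawyaw 0.2048 open 0.161 F [-5.4 29.2 -2.9]
scene 0.1 89 x [0.0576 0.0887] mid 0.0732 ztop [0.208  0.2127]
scene 0.12 46 x [0.0492 0.092 ] mid 0.0706 ztop [0.2037 0.2589]
scene 0.14 64 x [0.0521 0.0929] mid 0.0725 ztop [0.2042 0.2217]
scene 0.16 61 x [0.0516 0.0969] mid 0.0742 ztop [0.2079 0.2224]
scene 0.09 14 0.0634 0.0859 0.2107
scene 0.093 17 0.0577 0.0876 0.211
scene 0.096 22 0.0536 0.0894 0.2133
scene 0.099 18 0.0556 0.0891 0.2141
scene 0.102 21 0.0567 0.0885 0.2128
scene 0.105 22 0.0566 0.0896 0.2138
scene 0.108 6 0.0581 0.0864 0.2127
scene 0.111 7 0.0643 0.0842 0.2098
scene 0.114 15 0.0618 0.0835 0.2102
scene 0.117 3 0.0798 0.0813 0.2076
scene 0.12 4 0.0682 0.0778 0.2051
scene 0.123 7 0.0702 0.0787 0.2056
scene 0.126 7 0.0637 0.0776 0.206
scene 0.129 7 0.0704 0.078 0.2059
scene 0.132 6 0.0671 0.078 0.2064
scene 0.135 6 0.0691 0.0797 0.2077
scene 0.138 5 0.0727 0.0782 0.203
```

>>> step_arm([
  [[0,6,0],0,-1],
  [[0,7,0],0,-1],
  [[0,7,0],0,0],
  [[0,7,0],0,0.6],
  [[0,7,0],0,0.6],
])

```text
t: 10.8
position: [0.5661, -0.0242, 0.3679]
tcp_rot: [-0.16, 1.563, 0.158]
wrist_force: [-0.2, 0.8, 0.4]
opening: 0.373
```

>>> step_arm([
  [[0,0,0],0,0.6],
  [[0,0,0],0,0.6],
  [[0,0,0],0,0.6],
  [[0,0,0],0,0.6],
  [[0,0,0],0,0.6],
])

```text
t: 11.3
position: [0.5659, -0.0234, 0.3672]
tcp_rot: [-0.16, 1.565, 0.159]
wrist_force: [0.0, 0.1, 0.7]
opening: 0.781
```

>>> step_arm([
  [[-10,0,0],0,0.6],
  [[-50,0,0],0,0.6],
  [[-90,30,0],0,0.6],
  [[-90,80,0],0,0.6],
  [[-90,130,0],0,0.6],
])

```text
t: 11.8
position: [0.5392, 0.1048, 0.4596]
tcp_rot: [-0.158, 1.561, 0.158]
wrist_force: [0.8, 0.7, -0.7]
opening: 0.802
```

```bash
python3 rel.py 5 | grep -E "grasp|scene"
```

```text
t11.80 grasp W [0.5399 0.1048 0.3006]  P [0.069  0.2991 0.3006]  jawyaw 0.2009 open 0.802 F [ 0.8  0.7 -0.7]
scene 0.02 128 x [0.0598 0.0861] mid 0.0729 ztop [0.2055 0.2109]
scene 0.04 104 x [0.0587 0.0861] mid 0.0724 ztop [0.2065 0.2092]
scene 0.06 104 x [0.0593 0.0862] mid 0.0727 ztop [0.2055 0.2081]
scene 0.08 106 x [0.0596 0.0872] mid 0.0734 ztop [0.2045 0.2075]
scene 0.1 89 x [0.0578 0.0887] mid 0.0732 ztop [0.2    0.2088]
scene 0.12 35 x [0.0679 0.0809] mid 0.0744 ztop [0.1927 0.1956]
scene 0.14 40 x [0.0682 0.0799] mid 0.074 ztop [0.1895 0.1933]
scene 0.16 36 x [0.0691 0.079 ] mid 0.0741 ztop [0.1883 0.1913]
scene 0.18 35 x [0.0688 0.0803] mid 0.0746 ztop [0.1858 0.1881]
scene 0.2 42 x [0.0674 0.0817] mid 0.0745 ztop [0.1826 0.1866]
scene 0.22 72 x [0.0617 0.0841] mid 0.0729 ztop [0.1852 0.1888]
scene 0.24 66 x [0.0625 0.084 ] mid 0.0733 ztop [0.1839 0.1865]
scene 0.26 62 x [0.0626 0.084 ] mid 0.0733 ztop [0.1809 0.1839]
scene 0.28 61 x [0.0599 0.0828] mid 0.0713 ztop [0.1791 0.182 ]
scene 0.3 52 x [0.063  0.0826] mid 0.0728 ztop [0.1763 0.18  ]
```

>>> step_arm([
  [[40,-20,-1],0,0.6],
  [[80,-34,-1],0,0.6],
  [[110,-34,-1],0,0.6],
  [[126,-34,-1],0,0.6],
  [[126,-34,-1],0,0.6],
])

```text
t: 12.4
position: [0.5451, 0.0698, 0.3293]
tcp_rot: [-0.159, 1.57, 0.159]
wrist_force: [-0.5, -0.4, 0.0]
opening: 0.801
```

>>> step_arm([
  [[0,0,0],0,-1],
  [[0,0,0],0,-1],
  [[0,0,0],0,-1],
  [[0,0,0],0,-1],
  [[0,0,0],0,-1],
], grip_force=25)

```text
t: 12.9
position: [0.5455, 0.0705, 0.3317]
tcp_rot: [-0.16, 1.564, 0.159]
wrist_force: [-0.3, 0.6, -0.3]
opening: 0.414
```

>>> step_arm([
  [[0,0,0],0,-1],
  [[0,0,0],0,-1],
  [[0,0,0],0,-1],
  [[0,0,0],0,-1],
])

```text
t: 13.3
position: [0.5456, 0.0705, 0.3313]
tcp_rot: [-0.16, 1.564, 0.159]
wrist_force: [2.0, 0.5, -0.0]
opening: 0.26
```

```bash
cat > arc.py <<'E'
from h import *
import sys
s,M,g=st(); p=toP(g); th0=np.arctan2(p[2]-.2,p[1]+.03); print('theta now',th0,'r',np.hypot(p[2]-.2,p[1]+.03))
def rows(a,b,n,r=.294):
    t=np.linspace(a,b,n+1)[1:]; q=np.c_[-.03+r*np.cos(t),.2+r*np.sin(t)]
    ref=np.array([-.03+r*np.cos(a),.2+r*np.sin(a)])
    while len(q):
        print([[int(round(1000*(ref[1]-z))),int(round(1000*(y-ref[0])))] for y,z in q[:5]]); ref=q[:5][-1]; q=q[5:]
if len(sys.argv)>3: rows(float(sys.argv[1]),float(sys.argv[2]),int(sys.argv[3]))
E
python3 arc.py -.088 .47 10
```

```text
t13.30 grasp W [0.5457 0.0705 0.1723]  P [0.0677 0.2644 0.1723]  jawyaw 0.2032 open 0.260 F [ 2.   0.5 -0. ]
theta now -0.09393356473346677 r 0.2956653916761424
[[-16, 1], [-33, 1], [-49, 0], [-65, -2], [-82, -4]]
[[-16, -4], [-32, -8], [-47, -13], [-63, -20], [-77, -27]]
```

Gripped (opening 0.26 ≈ 24 mm). Raise.

>>> step_arm([
  [[-16,1,0],0,-1],
  [[-33,1,0],0,-1],
  [[-49,0,0],0,-1],
  [[-65,-2,0],0,-1],
  [[-82,-4,0],0,-1],
])

```text
t: 13.8
position: [0.546, 0.0665, 0.412]
tcp_rot: [-0.159, 1.569, 0.16]
wrist_force: [1.9, -2.9, -8.3]
opening: 0.259
```

>>> step_arm([
  [[-16,-4,0],0,-1],
  [[-32,-8,0],0,-1],
  [[-47,-13,0],0,-1],
  [[-63,-20,0],0,-1],
  [[-77,-27,0],0,-1],
])

```text
t: 14.3
position: [0.5516, 0.0406, 0.4895]
tcp_rot: [-0.158, 1.568, 0.162]
wrist_force: [-0.0, 4.1, -6.3]
opening: 0.261
```

```bash
cat > lev.py <<'E'
from h import *
im,d=look("scene"); cv2.imwrite("pics/lev_%.2f.png"%env.state()['t'],im[:,:,::-1]); X=toP(cloud("scene",d)).reshape(-1,3)
def fit(lo,hi,xm):
    k=(abs(X[:,0]-.073)<.008)&(X[:,1]>lo)&(X[:,1]<hi)&(X[:,2]>.06)&(X[:,2]<.36);Y=X[k];o=[]
    for l in np.arange(lo,hi,.008):
        q=Y[(Y[:,1]>=l)&(Y[:,1]<l+.008)]
        if len(q)>4:o.append([l+.004,np.percentile(q[:,2],85)])
    o=np.array(o); return np.arctan(np.polyfit(o[:,0],o[:,1],1)[0]) if len(o)>2 else None
print('lever',fit(.02,.085,0),'bar',fit(.125,.195,0))
r=X[(X[:,2]>.32)&(X[:,2]<.4)&(abs(X[:,0]-.006)<.02)&(abs(X[:,1])<.03)]; print('ram top z (init .378)',np.percentile(r[:,2],98))
E
python3 arc.py .47 -.35 15; python3 lev.py
```

```text
t14.30 grasp W [0.551  0.041  0.3305]  P [0.067  0.2343 0.3305]  jawyaw 0.2040 open 0.261 F [-0.   4.1 -6.3]
theta now 0.45846415383612393 r 0.2947897318411423
[[15, 7], [29, 13], [45, 18], [60, 23], [76, 26]]
[[16, 3], [32, 5], [48, 6], [64, 6], [80, 5]]
[[16, -2], [32, -4], [48, -8], [63, -12], [78, -17]]
lever 0.41102902897814686 bar 0.4984518118027113
ram top z (init .378) 0.3771992951133381
```

>>> step_arm([
  [[15,7,0],0,-1],
  [[29,13,0],0,-1],
  [[45,18,0],0,-1],
  [[60,23,0],0,-1],
  [[76,26,0],0,-1],
])

```text
t: 14.85
position: [0.5466, 0.0657, 0.4144]
tcp_rot: [-0.16, 1.562, 0.159]
wrist_force: [1.1, 0.6, 3.3]
opening: 0.261
```

>>> step_arm([
  [[16,3,0],0,-1],
  [[32,5,0],0,-1],
  [[48,6,0],0,-1],
  [[64,6,0],0,-1],
  [[80,5,0],0,-1],
])

```text
t: 15.35
position: [0.5458, 0.0705, 0.3346]
tcp_rot: [-0.161, 1.562, 0.159]
wrist_force: [-0.1, -0.3, 7.1]
opening: 0.258
```

>>> step_arm([
  [[16,-2,0],0,-1],
  [[32,-4,0],0,-1],
  [[48,-8,0],0,-1],
  [[63,-12,0],0,-1],
  [[78,-17,0],0,-1],
])

```text
t: 15.85
position: [0.5493, 0.0538, 0.2565]
tcp_rot: [-0.16, 1.562, 0.159]
wrist_force: [0.1, 0.8, 6.1]
opening: 0.261
```

```bash
python3 arc.py -.35 .47 15; python3 lev.py
```

```text
t15.85 grasp W [0.5497 0.0538 0.0975]  P [0.0683 0.2471 0.0975]  jawyaw 0.2036 open 0.261 F [0.1 0.8 6.1]
theta now -0.3541091508749885 r 0.2954822944864136
[[-15, 5], [-31, 9], [-46, 13], [-62, 15], [-78, 17]]
[[-16, 1], [-32, 1], [-48, 0], [-64, -2], [-80, -5]]
[[-16, -4], [-31, -8], [-46, -13], [-61, -19], [-76, -26]]
lever -0.3126465006969136 bar 0.9913105552936639
ram top z (init .378) 0.3669832772852365
```

>>> step_arm([
  [[-15,5,0],0,-1],
  [[-31,9,0],0,-1],
  [[-46,13,0],0,-1],
  [[-62,15,0],0,-1],
  [[-78,17,0],0,-1],
])

```text
t: 16.4
position: [0.5449, 0.0706, 0.3335]
tcp_rot: [-0.16, 1.568, 0.16]
wrist_force: [1.0, -2.5, -6.9]
opening: 0.262
```

>>> step_arm([
  [[-16,1,0],0,-1],
  [[-32,1,0],0,-1],
  [[-48,0,0],0,-1],
  [[-64,-2,0],0,-1],
  [[-80,-5,0],0,-1],
])

```text
t: 16.9
position: [0.5459, 0.0661, 0.4133]
tcp_rot: [-0.159, 1.569, 0.161]
wrist_force: [0.7, 2.3, -7.6]
opening: 0.261
```

>>> step_arm([
  [[-16,-4,0],0,-1],
  [[-31,-8,0],0,-1],
  [[-46,-13,0],0,-1],
  [[-61,-19,0],0,-1],
  [[-76,-26,0],0,-1],
])

```text
t: 17.4
position: [0.5514, 0.0407, 0.4893]
tcp_rot: [-0.158, 1.569, 0.162]
wrist_force: [0.4, 1.9, -6.7]
opening: 0.257
```

>>> step_arm([
  [[15,7,0],0,-1],
  [[29,13,0],0,-1],
  [[45,18,0],0,-1],
  [[60,23,0],0,-1],
  [[76,26,0],0,-1],
])

```text
t: 17.9
position: [0.5465, 0.0658, 0.4145]
tcp_rot: [-0.16, 1.563, 0.159]
wrist_force: [1.1, -0.6, 3.4]
opening: 0.259
```

>>> step_arm([
  [[16,3,0],0,-1],
  [[32,5,0],0,-1],
  [[48,6,0],0,-1],
  [[64,6,0],0,-1],
  [[80,5,0],0,-1],
])

```text
t: 18.4
position: [0.5457, 0.0705, 0.335]
tcp_rot: [-0.161, 1.562, 0.159]
wrist_force: [0.8, -1.4, 6.3]
opening: 0.259
```

>>> step_arm([
  [[16,-2,0],0,-1],
  [[32,-4,0],0,-1],
  [[48,-8,0],0,-1],
  [[63,-12,0],0,-1],
  [[78,-17,0],0,-1],
])

```text
t: 18.9
position: [0.5493, 0.0539, 0.2569]
tcp_rot: [-0.161, 1.562, 0.159]
wrist_force: [0.3, 0.5, 6.7]
opening: 0.258
```

```bash
python3 arc.py; python3 lev.py
```

```text
t18.90 grasp W [0.5497 0.0538 0.0979]  P [0.0683 0.2472 0.0979]  jawyaw 0.2036 open 0.258 F [0.3 0.5 6.7]
theta now -0.3530358631203928 r 0.2953798287040518
lever -0.30644736842156145 bar -0.35343791557554705
ram top z (init .378) 0.35805673802081145
```

>>> step_arm([
  [[-15,5,0],0,-1],
  [[-31,9,0],0,-1],
  [[-46,13,0],0,-1],
  [[-62,15,0],0,-1],
  [[-78,17,0],0,-1],
])

```text
t: 19.45
position: [0.5448, 0.0707, 0.3337]
tcp_rot: [-0.159, 1.568, 0.16]
wrist_force: [1.4, -1.8, -7.8]
opening: 0.258
```

>>> step_arm([
  [[-16,1,0],0,-1],
  [[-32,1,0],0,-1],
  [[-48,0,0],0,-1],
  [[-64,-2,0],0,-1],
  [[-80,-5,0],0,-1],
])

```text
t: 19.95
position: [0.5458, 0.0663, 0.4135]
tcp_rot: [-0.158, 1.569, 0.161]
wrist_force: [-0.7, 2.0, -6.7]
opening: 0.262
```

>>> step_arm([
  [[-16,-4,0],0,-1],
  [[-31,-8,0],0,-1],
  [[-46,-13,0],0,-1],
  [[-61,-19,0],0,-1],
  [[-76,-26,0],0,-1],
])

```text
t: 20.45
position: [0.5512, 0.041, 0.4895]
tcp_rot: [-0.158, 1.569, 0.162]
wrist_force: [-0.1, 2.1, -6.6]
opening: 0.262
```

>>> step_arm([
  [[15,7,0],0,-1],
  [[29,13,0],0,-1],
  [[45,18,0],0,-1],
  [[60,23,0],0,-1],
  [[76,26,0],0,-1],
])

```text
t: 20.95
position: [0.5464, 0.0658, 0.4148]
tcp_rot: [-0.16, 1.563, 0.159]
wrist_force: [0.3, -1.4, 3.5]
opening: 0.255
```

>>> step_arm([
  [[16,3,0],0,-1],
  [[32,5,0],0,-1],
  [[48,6,0],0,-1],
])

```text
t: 21.25
position: [0.5454, 0.0713, 0.3673]
tcp_rot: [-0.161, 1.562, 0.158]
wrist_force: [1.2, -2.5, 6.1]
opening: 0.259
```

```bash
python3 arc.py; python3 lev.py
```

```text
t21.25 grasp W [0.5459 0.071  0.2083]  P [0.0681 0.2648 0.2083]  jawyaw 0.2032 open 0.259 F [ 1.2 -2.5  6.1]
theta now 0.02799805991491577 r 0.29496104186448047
lever 0.06283782672666442 bar 0.0014120278163871653
ram top z (init .378) 0.35608826891313367
```

>>> step_arm([
  [[16,0,0],0,-1],
  [[32,-1,0],0,-1],
  [[32,-1,0],0,-1],
])

```text
t: 21.6
position: [0.5455, 0.0703, 0.3338]
tcp_rot: [-0.16, 1.566, 0.159]
wrist_force: [2.2, -1.8, 1.0]
opening: 0.26
```

>>> step_arm([
  [[12,-2,0],0,-1],
  [[24,-4,0],0,-1],
  [[24,-4,0],0,-1],
])

```text
t: 21.9
position: [0.5464, 0.0669, 0.3107]
tcp_rot: [-0.159, 1.565, 0.16]
wrist_force: [0.8, 3.1, 2.9]
opening: 0.261
```

```bash
python3 arc.py; python3 lev.py
```

```text
t21.90 grasp W [0.5464 0.067  0.1517]  P [0.0677 0.2608 0.1517]  jawyaw 0.2030 open 0.261 F [0.8 3.1 2.9]
theta now -0.1646405904957295 r 0.2948162974029345
lever -0.12759097860287744 bar -0.19726759449646325
ram top z (init .378) 0.3537293188676783
```

>>> step_arm([
  [[10,-2,0],0,-1],
  [[20,-4,0],0,-1],
  [[20,-4,0],0,-1],
])

```text
t: 22.25
position: [0.5474, 0.063, 0.2916]
tcp_rot: [-0.159, 1.563, 0.16]
wrist_force: [-1.1, 4.0, 8.9]
opening: 0.261
```

>>> step_arm([
  [[10,-3,0],0,-1],
  [[20,-6,0],0,-1],
  [[20,-6,0],0,-1],
])

```text
t: 22.55
position: [0.5486, 0.0574, 0.2724]
tcp_rot: [-0.158, 1.562, 0.16]
wrist_force: [-2.4, 4.6, 14.3]
opening: 0.26
```

```bash
python3 arc.py; python3 lev.py
```

```text
t22.55 grasp W [0.5491 0.0577 0.1134]  P [0.0684 0.2511 0.1134]  jawyaw 0.2028 open 0.260 F [-2.4  4.6 14.3]
theta now -0.29897439621737176 r 0.2941706601796447
lever -0.24383884446483722 bar -0.3314893612968407
ram top z (init .378) 0.35303910532849675
```

>>> step_arm([
  [[8,-3,0],0,-1],
  [[16,-5,0],0,-1],
  [[16,-5,0],0,-1],
  [[16,-5,0],0,-1],
])

```text
t: 23.0
position: [0.5498, 0.0526, 0.2576]
tcp_rot: [-0.159, 1.561, 0.16]
wrist_force: [-4.6, 3.9, 20.7]
opening: 0.26
```

```bash
python3 arc.py; python3 lev.py; python3 - <<'E'
from h import *
im,d=look("scene")
v=cv2.resize(im[150:270,180:340],None,fx=5,fy=5,interpolation=cv2.INTER_CUBIC)
cv2.imwrite("pics/c5.png",v[:,:,::-1])
E
```

```text
t23.00 grasp W [0.5505 0.0528 0.0986]  P [0.0688 0.246  0.0986]  jawyaw 0.2029 open 0.260 F [-4.6  3.9 20.7]
theta now -0.3519002858402003 r 0.29404516214928056
lever -0.27308727900381574 bar 0.7948704077397283
ram top z (init .378) 0.3526207423583033
```

View pics/c5.png

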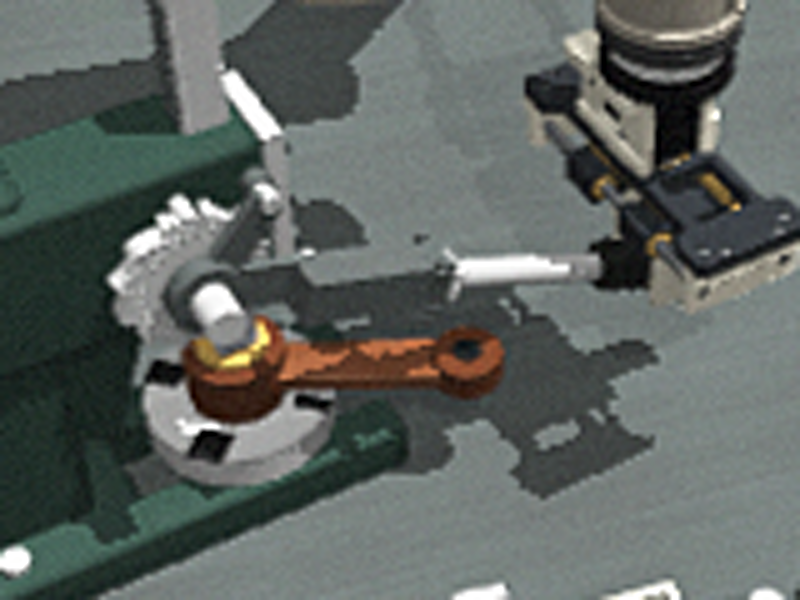

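>>> step_arm([
  [[8,-3,0],0,-1],
  [[14,-5,0],0,-1],
  [[14,-5,0],0,-1],
  [[14,-5,0],0,-1],
])

```text
t: 23.5
position: [0.551, 0.0476, 0.2444]
tcp_rot: [-0.159, 1.56, 0.159]
wrist_force: [-5.4, 4.0, 26.3]
opening: 0.262
```

```bash
python3 arc.py; python3 lev.py; python3 - <<'E'
from h import *
def f(im,d,l):
    X=toP(cloud("scene",d)); h=cv2.cvtColor(im,cv2.COLOR_RGB2HSV).astype(int)
    for nm,k in(("bronze",(h[...,0]>17)&(h[...,0]<32)&(h[...,1]>130)),("rust",(h[...,0]<14)&(h[...,1]>110))):
        k=k&(abs(X[...,0])<.05)&(abs(X[...,1])<.05)&(X[...,2]>.05)&(X[...,2]<.16); q=X[k]
        print(l,nm,len(q),np.percentile(q[:,2],[5,50,80,95,99]).round(4) if len(q) else '')
im,d=look("scene"); f(im,d,'now')
Z=np.load("scene0.npz"); f(Z['im'],Z['d'],'start')
E
```

```text
t23.50 grasp W [0.5518 0.0477 0.0854]  P [0.0691 0.2408 0.0854]  jawyaw 0.2029 open 0.262 F [-5.4  4.  26.3]
theta now -0.40024843873592675 r 0.29409079223739304
lever -0.3432377439987517 bar 1.089773612786351
ram top z (init .378) 0.3527274253986008
now bronze 43 [0.0942 0.0979 0.099  0.0999 0.1001]
now rust 292 [0.0664 0.0823 0.0928 0.0944 0.0961]
start bronze 43 [0.093  0.1047 0.1165 0.1184 0.1213]
start rust 317 [0.0667 0.0835 0.093  0.0948 0.0959]
```

>>> step_arm([
  [[-13,6,0],0,-1],
  [[-28,11,0],0,-1],
  [[-44,15,0],0,-1],
  [[-59,19,0],0,-1],
  [[-75,21,0],0,-1],
])

```text
t: 24.1
position: [0.5458, 0.0677, 0.3162]
tcp_rot: [-0.159, 1.566, 0.159]
wrist_force: [0.4, 0.8, -2.0]
opening: 0.257
```

>>> step_arm([
  [[-16,2,0],0,-1],
  [[-32,3,0],0,-1],
  [[-48,3,0],0,-1],
  [[-64,2,0],0,-1],
  [[-80,0,0],0,-1],
])

```text
t: 24.6
position: [0.5457, 0.0677, 0.3949]
tcp_rot: [-0.159, 1.568, 0.16]
wrist_force: [1.8, 0.7, -7.2]
opening: 0.264
```

>>> step_arm([
  [[-16,-3,0],0,-1],
  [[-32,-7,0],0,-1],
  [[-48,-12,0],0,-1],
  [[-63,-18,0],0,-1],
  [[-78,-25,0],0,-1],
])

```text
t: 25.1
position: [0.5506, 0.0445, 0.473]
tcp_rot: [-0.157, 1.568, 0.164]
wrist_force: [-0.6, 8.0, -3.5]
opening: 0.257
```

```bash
python3 arc.py; python3 lev.py
```

```text
t25.10 grasp W [0.55   0.0452 0.3141]  P [0.0668 0.2387 0.3141]  jawyaw 0.2044 open 0.257 F [-0.6  8.  -3.5]
theta now 0.4014046793411418 r 0.2919090663417045
lever 0.3557245433104144 bar 0.4430028824556638
ram top z (init .378) 0.3537898318996534
```

>>> step_arm([
  [[15,8,0],0,-1],
  [[30,13,0],0,-1],
  [[45,18,0],0,-1],
  [[45,18,0],0,-1],
])

```text
t: 25.55
position: [0.5472, 0.0609, 0.4273]
tcp_rot: [-0.16, 1.567, 0.16]
wrist_force: [2.1, -0.9, -0.6]
opening: 0.255
```

>>> step_arm([
  [[15,4,0],0,-1],
  [[30,7,0],0,-1],
  [[30,7,0],0,-1],
])

```text
t: 25.85
position: [0.5461, 0.0672, 0.3978]
tcp_rot: [-0.16, 1.566, 0.159]
wrist_force: [1.6, -1.7, -1.1]
opening: 0.259
```

```bash
python3 arc.py; python3 lev.py
```

```text
t25.85 grasp W [0.5458 0.0671 0.2388]  P [0.0672 0.261  0.2388]  jawyaw 0.2032 open 0.259 F [ 1.6 -1.7 -1.1]
theta now 0.13239585986590366 r 0.29359682484464883
lever 0.18813311996167265 bar 0.11705078807867095
ram top z (init .378) 0.35311047136174006
```

>>> step_arm([
  [[15,2,0],0,-1],
  [[30,3,0],0,-1],
  [[30,3,0],0,-1],
])

```text
t: 26.2
position: [0.5455, 0.0703, 0.3681]
tcp_rot: [-0.159, 1.566, 0.159]
wrist_force: [1.1, -0.9, -1.2]
opening: 0.257
```

>>> step_arm([
  [[15,0,0],0,-1],
  [[30,-2,0],0,-1],
  [[30,-2,0],0,-1],
])

```text
t: 26.5
position: [0.5457, 0.0691, 0.338]
tcp_rot: [-0.158, 1.567, 0.161]
wrist_force: [0.1, 2.8, -1.7]
opening: 0.257
```

>>> step_arm([
  [[15,-3,0],0,-1],
  [[25,-6,0],0,-1],
  [[25,-6,0],0,-1],
])

```text
t: 26.8
position: [0.5469, 0.0645, 0.3136]
tcp_rot: [-0.155, 1.566, 0.163]
wrist_force: [-0.5, 12.9, -0.6]
opening: 0.26
```

```bash
python3 arc.py; python3 lev.py
```

```text
t26.80 grasp W [0.5467 0.0652 0.1546]  P [0.0676 0.259  0.1546]  jawyaw 0.2027 open 0.260 F [-0.5 12.9 -0.6]
theta now -0.15566875812450404 r 0.29254171800767254
lever -0.0795328579068292 bar -0.15586371355928974
ram top z (init .378) 0.3533791389440604
```

>>> step_arm([
  [[10,1,0],0,-1],
  [[20,0,0],0,-1],
  [[20,0,0],0,-1],
])

```text
t: 27.15
position: [0.5477, 0.0625, 0.2953]
tcp_rot: [-0.16, 1.563, 0.159]
wrist_force: [-0.3, -0.2, 7.6]
opening: 0.255
```

>>> step_arm([
  [[10,-3,0],0,-1],
  [[20,-6,0],0,-1],
  [[20,-6,0],0,-1],
  [[20,-6,0],0,-1],
])

```text
t: 27.55
position: [0.5489, 0.0573, 0.2763]
tcp_rot: [-0.158, 1.562, 0.16]
wrist_force: [-2.4, 3.9, 10.9]
opening: 0.26
```

```bash
python3 arc.py; python3 lev.py;python3 lev.py
```

```text
t27.55 grasp W [0.5494 0.0575 0.1174]  P [0.0687 0.2509 0.1174]  jawyaw 0.2025 open 0.260 F [-2.4  3.9 10.9]
theta now -0.28612690664282625 r 0.2928355778186344
lever -0.19829368512155085 bar -0.2717711448876423
ram top z (init .378) 0.3533786182696651
lever -0.2045783598350648 bar -0.2810590188871603
ram top z (init .378) 0.3529192275285685
```

>>> step_arm([
  [[-6,1,0],0,-1],
  [[-8,2,0],0,-1],
  [[-8,2,0],0,0.7],
  [[-8,2,0],0,0.7],
  [[-8,2,0],0,0.7],
])

```text
t: 28.15
position: [0.548, 0.0585, 0.2815]
tcp_rot: [-0.159, 1.565, 0.159]
wrist_force: [-0.3, 0.3, 0.4]
opening: 0.471
```

>>> step_arm([
  [[-8,2,0],0,0.7],
  [[-8,2,0],0,0.7],
  [[-8,2,0],0,0.7],
  [[-8,2,0],0,0.7],
  [[-8,2,0],0,0.7],
])

```text
t: 28.65
position: [0.5475, 0.0606, 0.289]
tcp_rot: [-0.159, 1.565, 0.159]
wrist_force: [1.2, -0.0, -0.3]
opening: 0.843
```

>>> step_arm([
  [[-40,0,0],0,0.7],
  [[-90,0,0],0,0.7],
  [[-140,0,0],0,0.7],
  [[-190,40,0],0,0.7],
  [[-200,90,0],0,0.7],
])

```text
t: 29.15
position: [0.532, 0.1365, 0.4894]
tcp_rot: [-0.157, 1.558, 0.156]
wrist_force: [1.2, 0.8, -0.1]
opening: 0.854
```

>>> step_arm([
  [[0,50,0],0,0.7],
  [[0,100,0],0,0.7],
  [[0,150,0],0,0.7],
  [[0,200,0],0,0.7],
  [[0,200,0],0,0.7],
])

```text
t: 29.65
position: [0.4893, 0.3383, 0.4843]
tcp_rot: [-0.163, 1.566, 0.166]
wrist_force: [0.1, -1.0, -0.8]
opening: 0.85
```

```bash
python3 arc.py; python3 rel.py 9 | grep -E "0.0|0.1|0.2|0.3"; python3 - <<'E'
from h import *
Z0=np.load("scene0.npz")
for i in range(4):
  for n in("scene","top"):
    im,d=look(n); Z=np.load(n+"0.npz"); o=[]
    for I,D in((Z['im'],Z['d']),(im,d)):
        X=toP(cloud(n,D)); h=cv2.cvtColor(I,cv2.COLOR_RGB2HSV).astype(int)
        b=(h[...,0]>17)&(h[...,0]<32)&(h[...,1]>130)&(abs(X[...,0])<.04)&(abs(X[...,1])<.04)&(X[...,2]>.05)&(X[...,2]<.16)
        r=(h[...,0]<14)&(h[...,1]>110)&(abs(X[...,0])<.05)&(abs(X[...,1])<.05)&(X[...,2]>.05)&(X[...,2]<.13)
        ra=(abs(X[...,0]-.003)<.012)&(abs(X[...,1])<.012)&(X[...,2]>.34)
        o.append([np.percentile(X[k][:,2],q).round(4) if k.sum()>5 else None for k,q in((b,95),(r,95),(ra,90))])
    print(n,'bronze,rust,ramtop  start/now',o)
im,d=look("scene"); cv2.imwrite("pics/end.png",im[:,:,::-1])
E
```

```text
t29.65 grasp W [0.4891 0.3386 0.3253]  P [0.0665 0.5384 0.3253]  jawyaw 0.2097 open 0.850 F [ 0.1 -1.  -0.8]
theta now 0.21691863198739753 r 0.582011719678394
t29.65 grasp W [0.4891 0.3386 0.3253]  P [0.0665 0.5384 0.3253]  jawyaw 0.2097 open 0.850 F [ 0.1 -1.  -0.8]
top 0.02 106 x [0.0429 0.0795] mid 0.0612 ztop [0.2047 0.2078]
top 0.04 104 x [0.0475 0.0794] mid 0.0635 ztop [0.202  0.2054]
top 0.06 95 x [0.0531 0.0787] mid 0.0659 ztop [0.1998 0.2029]
top 0.08 100 x [0.0516 0.0797] mid 0.0657 ztop [0.1972 0.2004]
top 0.1 87 x [0.052  0.0806] mid 0.0663 ztop [0.1918 0.1997]
top 0.12 53 x [0.0579 0.0728] mid 0.0653 ztop [0.1813 0.1858]
top 0.14 53 x [0.0575 0.0726] mid 0.065 ztop [0.1769 0.1806]
top 0.16 49 x [0.0575 0.0716] mid 0.0646 ztop [0.1728 0.1765]
top 0.18 50 x [0.0569 0.0715] mid 0.0642 ztop [0.1688 0.1737]
top 0.2 53 x [0.0554 0.0715] mid 0.0634 ztop [0.1656 0.1697]
top 0.22 80 x [0.0518 0.0748] mid 0.0633 ztop [0.1667 0.1705]
top 0.24 75 x [0.0519 0.075 ] mid 0.0634 ztop [0.1623 0.166 ]
top 0.26 76 x [0.0513 0.0744] mid 0.0628 ztop [0.1592 0.1625]
top 0.28 70 x [0.0515 0.07
[... 1517 characters left out ...]
,rust,ramtop  start/now [[None, np.float64(0.0904), np.float64(0.3788)], [None, np.float64(0.0925), np.float64(0.3551)]]
scene bronze,rust,ramtop  start/now [[np.float64(0.1184), np.float64(0.0948), np.float64(0.3767)], [np.float64(0.1007), np.float64(0.095), np.float64(0.3531)]]
top bronze,rust,ramtop  start/now [[None, np.float64(0.0904), np.float64(0.3788)], [None, np.float64(0.092), np.float64(0.354)]]
scene bronze,rust,ramtop  start/now [[np.float64(0.1184), np.float64(0.0948), np.float64(0.3767)], [np.float64(0.0997), np.float64(0.0946), np.float64(0.3532)]]
top bronze,rust,ramtop  start/now [[None, np.float64(0.0904), np.float64(0.3788)], [None, np.float64(0.0917), np.float64(0.354)]]
```

View pics/end.png

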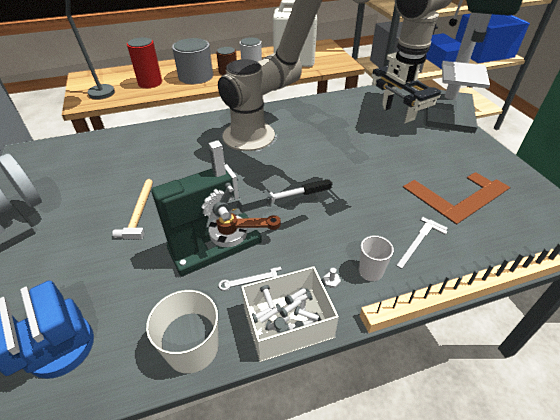

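```bash
python3 -c "
from plant import job_done
print(job_done())"
```

```text
the job is handed in; nothing more can be done
None
```

The bar is in the ratchet lever's socket and the bush looks fully pressed home. The job was handed in at about 30 s of the 70 s limit; it reports no verdict.

**What I did**
- I nudged the raised lever level with closed fingertips.
- I slid the bar in until its tip met the floor, at about 29 N, with the collar about 3 mm from the lip, and let go.
- I took it again by the rubber grip and pumped three pressing strokes plus one checking stroke.
- I then released it and drew the arm clear.

**Last checks**
- **Ram:** it came down 23.7 mm (scene camera) and about 24.4 mm (top camera), against 24.0 mm needed. The checking stroke moved it no further.
- **Bush:** the top of its flange stands about 5.6 mm above the boss, against a 5 mm flange. That puts it home to within about 1 mm.
- **Bar:** it is still seated, tipped about 0.09 rad against the socket. That is more than the stated 0.06 rad play but below the 0.15 limit.
- **Bystanders:** in the last picture the tin, caliper, hammer, spanner and bolt look unmoved. I did not measure any of them, and I did not look at the spare bush or drift again from above.

**Disagreements**
- The two cameras differed by 5–8 mm sideways, so I lined the bar up with the socket by their relative position, not absolute coordinates.
- At the end of the third stroke the lever angle read -0.27, then -0.34 rad, which is its lower stop. The lever alone therefore does not prove it came up solid in mid-stroke; the ram and flange heights are the evidence that the bush is home.

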